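Load the perfumer's bench filter and set out its bottles

TASK

Get the bench filter ready for a run: lift the end cap off the base and rest it upright on the round cork mat, stack every filter cell face down on the base's spigot, one on another and each fully home, and put the end cap back on top, fully home. Also drop every open aluminium bottle upright into its own pocket of the white receiving block, and do not knock over or push away the amber and glass ware that stands about.

Things in the scene. Friction and masses are not known exactly. Their poses are not given: they have to be found in the camera images.
- filter_base: steel base of the bench filter, fixed: disc 120 mm across and 20 mm high with a low drain pipe reaching 91 mm out from the axis, and on top a centring spigot 34 mm across and 11 mm high, its last 4 mm chamfered. Origin: centre of the underside on the bench, z up
- seat (a point): point on the axis of the base, on its top face at the foot of the spigot (20 mm above the bench), where the face of the first cell comes to rest
- end_cap: steel end cap of the filter, at the start seated on the base's spigot: flange 90 mm across and 13 mm thick with the same recess in its face (37 mm across, 13 mm deep), a low dome to 26 mm height, and on top a black upright grip 30 mm across from 26 to 68 mm height. Origin: centre of the underside, z up. 0.28 to 0.44 kg
- cell0: filter cell (2 or 3 present, alike): aluminium hub, flange 90 mm wide, 13 thick; drum 50 mm wide from 13 to 36 mm height (grip here); top spigot 34 mm wide, 36 to 47 mm, last 4 mm chamfered. Recess in the face below, 37 mm wide, 13 deep, fits the spigot of base or cell (1.5 mm play all round). Each seated cell adds 36 mm. Origin: centre of underside, z up; starts on its face. 0.24-0.38 kg
- cell1: filter cell (2 or 3 present, alike): aluminium hub, flange 90 mm wide, 13 thick; drum 50 mm wide from 13 to 36 mm height (grip here); top spigot 34 mm wide, 36 to 47 mm, last 4 mm chamfered. Recess in the face below, 37 mm wide, 13 deep, fits the spigot of base or cell (1.5 mm play all round). Each seated cell adds 36 mm. Origin: centre of underside, z up; starts on its face. 0.24-0.38 kg
- cell2: filter cell (2 or 3 present, alike): aluminium hub, flange 90 mm wide, 13 thick; drum 50 mm wide from 13 to 36 mm height (grip here); top spigot 34 mm wide, 36 to 47 mm, last 4 mm chamfered. Recess in the face below, 37 mm wide, 13 deep, fits the spigot of base or cell (1.5 mm play all round). Each seated cell adds 36 mm. Origin: centre of underside, z up; starts on its face. 0.24-0.38 kg
- bottle0: empty open aluminium bottle, standing upright, absent in some starts (2 or 3 present), all alike: body 40 mm across up to 76 mm height, shoulder, neck 20 mm across from 88 to the top at 105 mm; 0.08 to 0.13 kg. Origin: centre of the underside, z up
- bottle1: empty open aluminium bottle, standing upright, absent in some starts (2 or 3 present), all alike: body 40 mm across up to 76 mm height, shoulder, neck 20 mm across from 88 to the top at 105 mm; 0.08 to 0.13 kg. Origin: centre of the underside, z up
- bottle2: empty open aluminium bottle, standing upright, absent in some starts (2 or 3 present), all alike: body 40 mm across up to 76 mm height, shoulder, neck 20 mm across from 88 to the top at 105 mm; 0.08 to 0.13 kg. Origin: centre of the underside, z up
- mat: round cork mat, 116 mm across, 1 mm thick and flat on the bench (it can be taken as part of the bench: things on it rest at bench height). Origin: its centre
- block: white plastic receiving block, fixed: 80 mm (its x) by 230 mm (its y), 40 mm high, with a row of three round pockets along its y, 75 mm apart, each 47 mm across and 30 mm deep (floor 10 mm above the bench). Origin: centre of the underside
- block_hole0 (a point): centre of the mouth of pocket 0 of the block, 40 mm above the bench
- block_hole1 (a point): centre of the mouth of pocket 1 of the block, 40 mm above the bench
- block_hole2 (a point): centre of the mouth of pocket 2 of the block, 40 mm above the bench
- amber_dropper: amber glass dropper bottle with black collar and rubber teat, 44 mm across, 105 mm high, standing among the parts; not part of the job. Origin: centre of the underside
- amber_tall: amber dropper bottle, 52 mm across, 125 mm high, standing at the edge of the work area; not part of the job. Origin: centre of the underside
- amber_pair: amber dropper bottle, 44 mm across, 105 mm high, standing at the edge of the work area; not part of the job. Origin: centre of the underside
- cream_jar: amber jar with black lid, 72 mm across, 60 mm high, standing at the edge of the work area; not part of the job. Origin: centre of the underside
- beaker: glass beaker, 68 mm across, 85 mm high, standing at the edge of the work area; not part of the job. Origin: centre of the underside
- flask: clear bottle with white cap, 48 mm across, 110 mm high, standing at the edge of the work area; not part of the job. Origin: centre of the underside

How it is judged:
By the outcome, as a careful person would: the job done as asked, in the order asked, and still so for the second after the job is handed in, with the robot touching nothing.
Of cell0, cell1, cell2 only 2 to 3 are there at a start; the rules pass over those that are not, and their reading is None.
Of bottle0, bottle1, bottle2 only 2 to 3 are there at a start; the rules pass over those that are not, and their reading is None.
At some moment in a run one of cell0, cell1, cell2, end_cap may be knocked a few centimetres aside while the robot is not near it.
It also fails if it takes over 208 s, if anything falls off the work surface, if the arm or the gripper's body presses on something with over 40 N, if the wrist force passes 120 N, or if a joint passes its speed limit or range.

ROBOT

A 6-joint arm with a two-finger parallel gripper is mounted at the origin on the work surface. World frame = base frame: x ahead of the robot, y to its left, z up, the work surface at z = 0. Lengths are in m, angles in rad, forces in N, time in s.
With the tool pointing down it reaches from about 0.325 to 0.9 m from the base axis. Payload 6.1 kg.
Tool frame: the origin (TCP) lies midway between the tips of the shut fingers; the grasp point (between the pads) lies 19 mm behind it; z points along the fingers, y is the line along which they close (so a half turn about z gives the same grasp; the last joint's range is limited). The gripper opens to 85 mm and grips with 20 to 120 N. Pads are 22 mm wide; open, the fingers measure 114 mm over their backs; the gripper's body (76 mm by 85 mm) begins 54 mm behind the grasp point. The pads swing forward as they close: fully open they stand 13 mm farther back than shut.
Start: joints at [-1.357, 0.22, 1.526, -0, 1.395, -0.126], TCP at [0.208, -0.589, 0.231] pointing down, gripper open.
Joint ranges: [-2.98, 2.98], [-0.91, 2.08], [0.09, 2.57], [-1.24, 4.39], [0.2, 2.65], [-2.68, 2.68]. Speed limits (rad/s): [2.57, 2.57, 3.01, 3.14, 3.14, 3.14].

INTERFACE

Orientations are given as a unit quaternion [w, x, y, z].
In Python, from workcell import manip gives the robot as it stands. Calls block until the motion is done:
- manip.goto(position, orientation): joint-space move of the TCP to a pose.
- manip.move_l(position, ori=None, feed=0.15, force_limit=None): straight line of the TCP; ori=None keeps the orientation; feed is the mean speed in m/s. With force_limit (N) it stops when the force on the tool has changed by that much, and returns True; else False.
- manip.set_joints(angles): joint-space move.
- manip.gripper_open() and manip.clamp(): open the fingers fully, or close them until they stop; the grip force is fixed at half the most.
- manip.pause(seconds).
- manip.ik(position, orientation): joint angles nearest the present ones, or None.
- manip.observe(): the state.
- manip.camera(name): name is "side" or "top" or "wrist"; returns a dict with "color" (384x512x3 uint8, blue, green, red), "fx", "fy", "cx", "cy" (pixels), "position" and "orientation" of the camera in the world; the wrist camera has in their place "hand_eye" (4x4, takes a point from camera to tool coordinates, whose origin is the TCP and whose axes are the flange's). Camera axes: x right, y down, z forward; pixel columns grow to the right and rows downward; lengths in m; the calibration is good to about 2 mm. A picture is of the moment at which its call begins: read the wrist's pose just before it. There is no depth.
A pose or a line that the arm cannot do raises manip.IKError and nothing moves.
- manip.finish_job(): hands the job in; it is judged then, once.
The state is a dict: "time_s": time; "joint_pos": joint angles; "dq": joint speeds; "joint_torque": joint torques, N m; "tcp_pos": TCP position; "tool_rot": TCP orientation; "contact_force": force on the tool from outside, world axes, zero at the start; "moment": the same for the moment, N m; "opening": opening from 0.0 (shut) to 1.0 (fully open); "gripper_force": force on a finger pad.
Only numpy, scipy, OpenCV 4.12 (cv2) and the standard library are available. Lean on these libraries where they do the work, as an engineer would, in place of code of your own. Each camera call takes 0.05 s, during which the arm holds its last target. There are 200 camera calls.

## Working session

There is one attempt and no reset: what is moved stays moved. The work goes in short steps, each a Python script; the robot and the scene stay as the last script left them, time stands still between calls to the robot, and variables do not carry over. Pictures are saved under pics/ and viewed, at most 14 in all, crops included, and the job is handed in when it is done.

```bash
mkdir -p pics; ls; python3 - <<'E'
from workcell import manip
import cv2,numpy as np
for n in ["top","side","wrist"]:
    c=manip.camera(n); cv2.imwrite(f"pics/a_{n}.png",c["color"])
    print(n,{k:np.round(v,4).tolist() for k,v in c.items() if k!="color"})
o=manip.observe(); print(o)
E
```

```text
pics
workcell.py
top {'fx': 471.8429, 'fy': 471.8429, 'cx': 261.0505, 'cy': 194.5659, 'position': [0.249, 0.0079, 1.7729], 'orientation': [-0.0615, 0.7109, -0.6983, 0.0574]}
side {'fx': 429.0309, 'fy': 429.0309, 'cx': 257.1381, 'cy': 193.0759, 'position': [0.4792, -0.9843, 0.7348], 'orientation': [-0.4662, 0.884, -0.0298, 0.0194]}
wrist {'fx': 304.6669, 'fy': 304.6669, 'cx': 255.0917, 'cy': 194.2259, 'hand_eye': [[0.0014, -0.9495, -0.3138, 0.0803], [1.0, 0.0014, 0.0003, 0.0001], [0.0001, -0.3138, 0.9495, -0.1419], [0.0, 0.0, 0.0, 1.0]]}
{'time_s': 0.15, 'joint_pos': array([-1.35708916e+00,  2.21113759e-01,  1.52734184e+00,  1.02223966e-05,
        1.39472179e+00, -1.26126048e-01]), 'dq': array([ 3.21953266e-04, -3.06984787e-03, -2.83097758e-03, -1.55946103e-03,
        8.02524082e-04,  2.87451920e-05]), 'joint_torque': array([-1.86111145e-03, -4.97485471e+01, -3.89903104e+01, -5.22532919e-04,
        7.17265037e-03, -1.23280347e-05]), 'tcp_pos': array([ 0.20821417, -0.58879561,  0.23041136]), 'tool_rot': array([-7.91832439e-04,  9.85598715e-01,  1.69099216e-01, -2.96606746e-05]), 'contact_force': array([-0.08838132, -1.71299548, -1.27069175]), 'moment': array([-0.03960839,  0.02124491, -0.00680737]), 'gripper_force': 0.0, 'opening': 0.9994544011993658}
```

View pics/a_top.png

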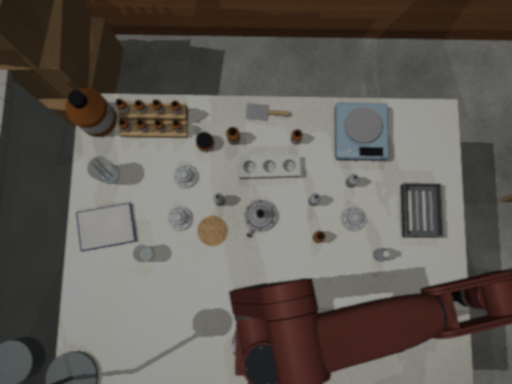

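View pics/a_side.png

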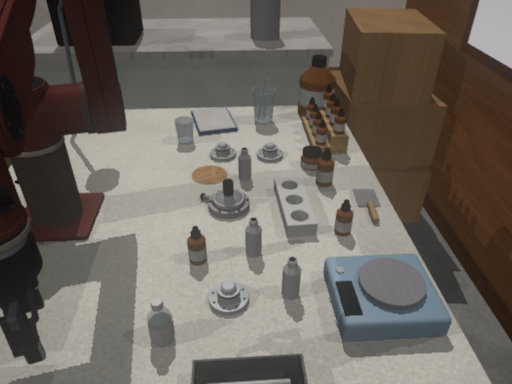

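The top view shows three cells at (186,176), (180,217) and (353,217), and the base with its cap at (261,214). The mat is at (212,231) and the block at (270,167). Three bottles stand at (220,199), (314,199) and (352,180). Amber and glass ware is at (319,236), (297,135), (233,134), (205,141), (382,254) and (145,254). Next I'll write the helpers and take rough positions from these pixels.

```bash
cat > h.py <<'E'
from workcell import manip
import numpy as np, cv2, json
from scipy.spatial.transform import Rotation as R
def rot(q): return R.from_quat([q[1],q[2],q[3],q[0]])
def shot(name):
    o=manip.observe(); c=manip.camera(name)
    if name=="wrist":
        T=np.eye(4); T[:3,:3]=rot(o["tool_rot"]).as_matrix(); T[:3,3]=o["tcp_pos"]
        T=T@c["hand_eye"]; Rm,p=T[:3,:3],T[:3,3]
    else: Rm,p=rot(c["orientation"]).as_matrix(),np.array(c["position"])
    K=np.array([[c["fx"],0,c["cx"]],[0,c["fy"],c["cy"]],[0,0,1]])
    return dict(im=c["color"],K=K,R=Rm,p=p)
def world(s,uv,z):
    d=s["R"]@np.linalg.inv(s["K"])@[uv[0],uv[1],1]; return (s["p"]+d*(z-s["p"][2])/d[2])[:2]
def pix(s,P):
    v=s["K"]@s["R"].T@(np.asarray(P,float)-s["p"]); return v[:2]/v[2]
def rect(s,c,z,half,mm=0.5):
    """orthographic patch of plane z about c; col grows with -y, row with -x (top-view sense)"""
    n=int(2*half*1000/mm); e=[(0,0),(n,0),(n,n),(0,n)]
    w=[(c[0]+half-v*mm/1000,c[1]+half-u*mm/1000) for u,v in e]
    H=cv2.getPerspectiveTransform(np.float32([pix(s,[*q,z]) for q in w]),np.float32(e))
    return cv2.warpPerspective(s["im"],H,(n,n),flags=cv2.INTER_CUBIC)
def circ(s,c,z,r,half,mm=0.5):
    """centre of the circle of radius r in plane z near c: radial-gradient vote over centre and radius +-1.5 mm"""
    g=cv2.GaussianBlur(cv2.cvtColor(rect(s,c,z,half,mm),cv2.COLOR_BGR2GRAY).astype(np.float32),(0,0),1.5)
    gx,gy=cv2.Sobel(g,cv2.CV_32F,1,0),cv2.Sobel(g,cv2.CV_32F,0,1)
    m=np.hypot(gx,gy)+1e-6; w=np.minimum(m,np.percentile(m,97)); v,u=np.nonzero(m>np.percentile(m,75))
    best=None
    for rr in np.arange(r-.0015,r+.0016,.0005):
        A=np.zeros_like(g)
        for sg in (1,-1):
            uu=np.rint(u+sg*gx[v,u]/m[v,u]*rr*1000/mm).astype(int); vv=np.rint(v+sg*gy[v,u]/m[v,u]*rr*1000/mm).astype(int)
            k=(uu>=0)&(vv>=0)&(uu<g.shape[1])&(vv<g.shape[0]); np.add.at(A,(vv[k],uu[k]),w[v,u][k])
        A=cv2.GaussianBlur(A,(0,0),2); _,mx,_,l=cv2.minMaxLoc(A)
        if best is None or mx/rr>best[0]: best=(mx/rr,l,rr)
    l=best[1]; return np.array([c[0]+half-l[1]*mm/1000,c[1]+half-l[0]*mm/1000]),best[2],best[0]
def q(a): return [0,np.cos(a/2),np.sin(a/2),0]
E
python3 - <<'E'
from h import *
s=shot("top")
P=dict(cA=(186,176,.03),cB=(180,217,.03),cC=(353,217,.03),cap=(261,214,.09),mat=(212,231,0),h0=(249,166,.04),h1=(269.5,166,.04),h2=(290,166,.04),
b0=(220,199,.1),b1=(314,198,.1),b2=(352,180,.1),amb=(319,236,.1),a1=(297,135,.1),a2=(233,134,.1),jar=(205,141,.06),flask=(382,254,.1),beak=(145,254,.08))
for k,v in P.items(): print(k,np.round(world(s,v[:2],v[2]),3))
manip.goto([0.5,0.03,0.5],q(0)) if manip.ik([0.5,0.03,0.5],q(0)) is not None else print("noik")
o=manip.observe(); print(o["time_s"],o["tcp_pos"],o["joint_pos"])
w=shot("wrist"); cv2.imwrite("pics/b.png",w["im"])
np.save("pics/b.npy",w,allow_pickle=True)
E
```

```text
cA [0.611 0.305]
cB [0.455 0.32 ]
cC [ 0.467 -0.322]
cap [0.464 0.019]
mat [0.408 0.203]
h0 [0.652 0.068]
h1 [ 0.653 -0.009]
h2 [ 0.654 -0.086]
b0 [0.514 0.167]
b1 [ 0.524 -0.17 ]
b2 [ 0.592 -0.307]
amb [ 0.388 -0.188]
a1 [ 0.757 -0.108]
a2 [0.757 0.127]
jar [0.74  0.235]
flask [ 0.329 -0.409]
beak [0.314 0.43 ]
2.8 [0.50010605 0.02939196 0.49945741] [-9.87330741e-02 -1.05659005e-01  1.37430928e+00 -1.70574365e-04
  1.87384175e+00  1.47294698e+00]
```

View pics/b.png

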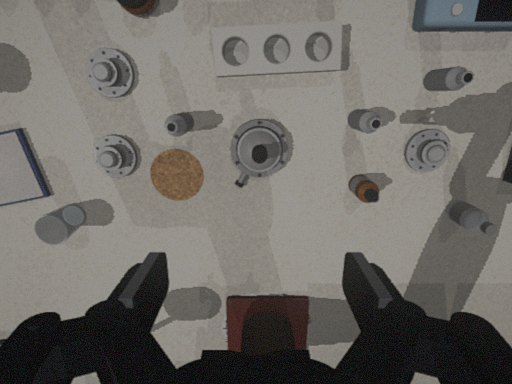

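The wrist view covers everything. Cells are at (110,73), (116,156) and (427,150), the cap grip at (260,152), the mat at (177,174) and the pockets at (236,50), (277,48) and (318,46). Bottle necks are at (172,125), (374,122) and (466,76), and the amber dropper is at (367,192). I'll fit circles to get metric positions.

```bash
cat >> h.py <<'E'
def overlay(s,L,fn,scale=1.5):
    im=cv2.resize(s["im"],None,fx=scale,fy=scale)
    for c,z,r in L:
        t=np.linspace(0,2*np.pi,60); pts=[pix(s,[c[0]+r*np.cos(a),c[1]+r*np.sin(a),z])*scale for a in t]
        cv2.polylines(im,[np.int32(pts)],True,(0,255,0),1)
    cv2.imwrite(fn,im)
E
python3 - <<'E'
from h import *
s=np.load("pics/b.npy",allow_pickle=True).item()
G=dict(cA=((.611,.305),.013,.045,.07),cB=((.455,.32),.013,.045,.07),cC=((.467,-.322),.013,.045,.07),
base=((.464,.019),.020,.060,.08),capfl=((.464,.019),.033,.045,.07),grip=((.464,.019),.088,.015,.03),mat=((.408,.203),.001,.058,.08),
h0=((.652,.068),.04,.0235,.035),h1=((.653,-.009),.04,.0235,.035),h2=((.654,-.086),.04,.0235,.035),
b0=((.514,.167),.105,.01,.03),b1=((.524,-.17),.105,.01,.03),b2=((.592,-.307),.105,.01,.03),amb=((.388,-.188),.105,.006,.03))
L=[]
for k,(c,z,r,h) in G.items():
    p,rr,sc=circ(s,c,z,r,h); print(k,np.round(p,4),round(rr,4),int(sc/1000)); L.append((p,z,r))
    if k.startswith('b') and k!='base': L.append((p,0,.02))
    if k[0]=='c' and k!='capfl': print('   spig',[np.round(circ(s,p,.047,x,.03)[0],4) for x in (.017,.0135)])
overlay(s,L,"pics/b_ov.png")
E
```

```text
cA [0.6185 0.309 ] 0.0435 16
   spig [array([0.618 , 0.2985]), array([0.618, 0.31 ])]
cB [0.456  0.3235] 0.0435 14
   spig [array([0.458 , 0.3145]), array([0.4555, 0.3245])]
cC [ 0.4685 -0.324 ] 0.0445 10
   spig [array([ 0.4715, -0.3175]), array([ 0.483, -0.334])]
base [0.457  0.0195] 0.0585 4
capfl [0.4725 0.0215] 0.044 21
grip [0.473  0.0215] 0.0145 43
mat [0.412 0.199] 0.058 8
h0 [0.653  0.0655] 0.024 46
h1 [ 0.656  -0.0095] 0.024 42
h2 [ 0.66   -0.0835] 0.024 48
b0 [0.5255 0.1735] 0.0085 56
b1 [ 0.531  -0.1785] 0.0085 63
b2 [ 0.6055 -0.321 ] 0.0085 89
amb [ 0.3945 -0.194 ] 0.0055 62
```

View pics/b_ov.png

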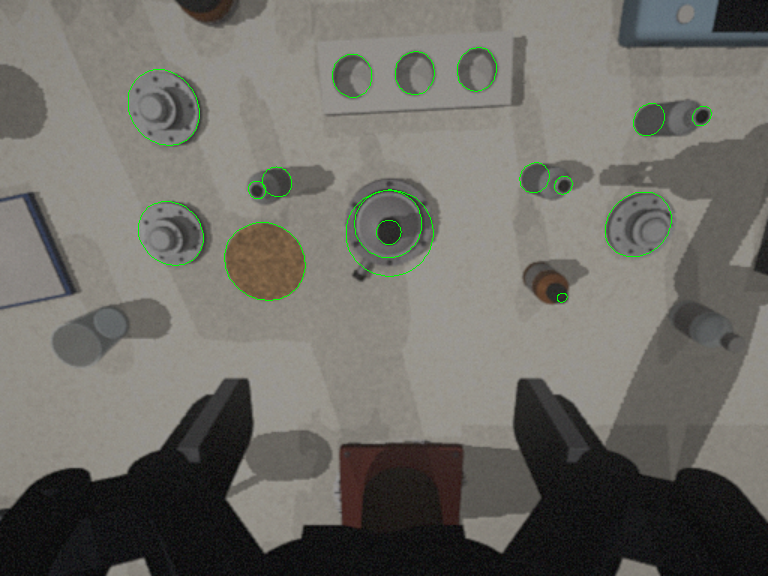

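```bash
cat >> h.py <<'E'
H=np.pi/2
def T(): return round(manip.observe()["time_s"],1)
def pick(c,zg,a,zup,zlift,squeeze=True):
    """descend open, optionally centre by a first squeeze at 90 deg, clamp, lift"""
    x,y=c
    a0=H-a if squeeze else a
    manip.goto([x,y,zup],q(a0))
    if manip.move_l([x,y,zg],feed=0.2,force_limit=12): print("touch at",manip.observe()["tcp_pos"]); 
    manip.clamp()
    if squeeze:
        manip.gripper_open(); manip.move_l([x,y,zg],ori=q(a),feed=0.2); manip.clamp()
    o=manip.observe(); print("grip open",round(o["opening"],3),"F",round(o["gripper_force"],1),"tcp",np.round(o["tcp_pos"],4))
    manip.move_l([x,y,zlift],feed=0.2)
    o=manip.observe(); print("lifted",round(o["opening"],3),np.round(o["contact_force"],1),"t",o["time_s"])
def place(c,zd,a,zabove,F=10,zout=0.1,feed=0.1):
    x,y=c
    manip.goto([x,y,zabove],q(a))
    hit=manip.move_l([x,y,zd],feed=feed,force_limit=F); o=manip.observe()
    print("down hit",hit,"tcp",np.round(o["tcp_pos"],4),"F",np.round(o["contact_force"],1),"t",o["time_s"])
    return hit,o["tcp_pos"][2]
def release(c,zout,feed=0.25):
    manip.gripper_open(); manip.move_l([*c,zout],feed=feed)
def hover(c,dz=0.20):
    """camera roughly above c: returns shot"""
    manip.goto([c[0]-0.06,c[1],dz],q(0)); return shot("wrist")
E
python3 - <<'E'
from h import *
cap=(.4727,.0215); mat=(.412,.199)
pick(cap,.054,0,.125,.20,squeeze=False)
hit,z=place(mat,.030,0,.15)
manip.gripper_open()
x,y=mat; manip.move_l([x,y,.036],ori=q(H),feed=.2); manip.clamp(); o=manip.observe(); print(o["opening"],o["tcp_pos"])
release(mat,.12)
s=hover((.442,.11),.30); cv2.imwrite("pics/c.png",s["im"]); np.save("pics/c.npy",s,allow_pickle=True); print(T())
for k,c,z,r in (("capfl",mat,.013,.045),("capgrip",mat,.068,.015),("sp17",cap,.027,.017),("sp13",cap,.031,.0135),("base",cap,.02,.06)):
    print(k,circ(s,c,z,r,r+.02))
overlay(s,[(mat,.013,.045),(mat,.068,.015),(cap,.02,.06),(cap,.027,.017)],"pics/c_ov.png")
E
```

```text
grip open 0.336 F 59.2 tcp [0.4735 0.0215 0.055 ]
lifted 0.339 [-0.2  0.3 -4. ] t 6.2
down hit True tcp [0.4105 0.1983 0.0342] F [ 2.   0.4 -0.7] t 8.0583
0.33498487450514963 [0.41207944 0.19907118 0.03619911]
13.3
capfl (array([0.412, 0.198]), np.float64(0.044), np.float64(17839.132135564632))
capgrip (array([0.412 , 0.1965]), np.float64(0.0145), np.float64(45904.39789870689))
sp17 (array([0.4717, 0.0225]), np.float64(0.0165), np.float64(79911.376953125))
sp13 (array([0.4717, 0.024 ]), np.float64(0.015000000000000003), np.float64(60328.491210937485))
base (array([0.4717, 0.0225]), np.float64(0.06), np.float64(6130.645243326823))
```

View pics/c_ov.png

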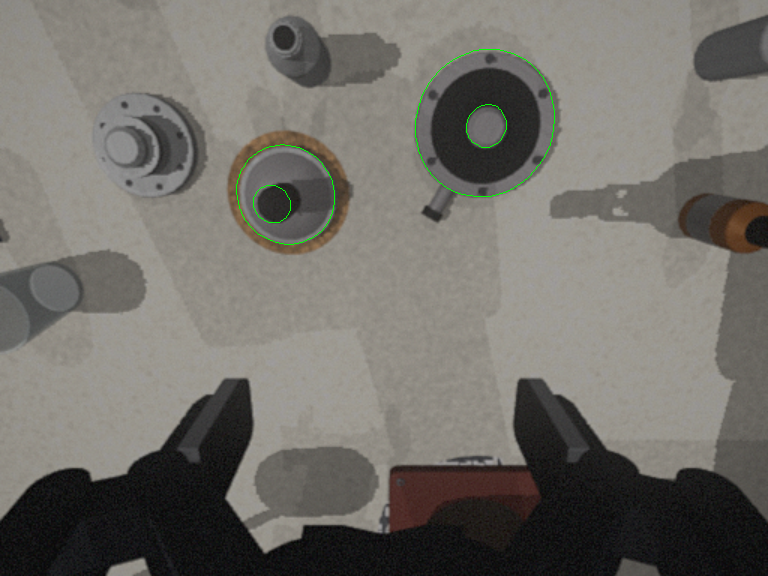

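The overlay shows the cap upright on the mat at about (287,195), with its circle matching, and the base spigot at (487,126). The base axis comes out at about (0.4717, 0.0223). Now the first cell.

```bash
cat >> h.py <<'E'
BASE=np.array([.4717,.0223])
def find(c,z=.013,r=.045,win=.05,dz=.26):
    s=hover(c,dz); p,rr,sc=circ(s,c,z,r,r+win); print("found",np.round(p,4),round(rr,4),int(sc)); return p,s
def cell(c,i,a=0):
    p,s=find(c); cv2.imwrite(f"pics/cell{i}.png",s["im"])
    pick(p,.012,a,.09,.19)
    zt=.032+.036*i
    manip.goto([*BASE,.19],q(a)); manip.move_l([*BASE,zt+.018],feed=.2)
    hit=manip.move_l([*BASE,zt-.004],feed=.04,force_limit=12); o=manip.observe()
    print("hit",hit,np.round(o["tcp_pos"],4),"want z",zt,"F",np.round(o["contact_force"],1),"t",o["time_s"])
E
python3 - <<'E'
from h import *
cell((.456,.3235),0)
E
```

```text
found [0.456 0.326] 0.0445 8422
grip open 0.563 F 62.9 tcp [0.4564 0.3262 0.0125]
lifted 0.564 [ 0.2  1.3 -3.6] t 20.2917
hit True [0.4722 0.0222 0.0315] want z 0.032 F [0.  0.1 4.3] t 22.8
```

```bash
python3 - <<'E'
from h import *
release(BASE,.17)
cell((.6185,.309),1)
o=manip.observe()
if o["tcp_pos"][2]<.032+.036+.0025: release(BASE,.2); print("released",T())
E
```

```text
found [0.618  0.3115] 0.0445 6358
grip open 0.567 F 63.2 tcp [0.6183 0.3116 0.0124]
lifted 0.561 [ 0.3 -0.1 -4.1] t 31.2583
hit True [0.4723 0.0222 0.0684] want z 0.068 F [-1.6  0.4  5.4] t 33.6333
released 34.8
```

```bash
python3 - <<'E'
from h import *
cell((.4685,-.324),2)
o=manip.observe()
if o["tcp_pos"][2]<.032+.072+.0025: 
    release(BASE,.22); print("released",T())
    manip.goto([.36,.09,.38],q(0)); s=shot("wrist"); cv2.imwrite("pics/d.png",s["im"]); np.save("pics/d.npy",s,allow_pickle=True)
    print("cap",circ(s,(.412,.1985),.013,.045,.1),"stack top flange",circ(s,BASE,.105,.045,.07))
E
```

```text
found [ 0.4665 -0.3285] 0.045 6883
grip open 0.571 F 62.9 tcp [ 0.4669 -0.3289  0.0125]
lifted 0.565 [ 0.7 -0.6 -3.6] t 42.1333
hit True [0.4725 0.0222 0.1045] want z 0.104 F [-0.9 -0.6  4.6] t 44.4167
released 45.5
cap (array([0.412, 0.198]), np.float64(0.0435), np.float64(15833.738831267961)) stack top flange (array([0.4702, 0.0243]), np.float64(0.044), np.float64(11893.969449129972))
```

View pics/d.png

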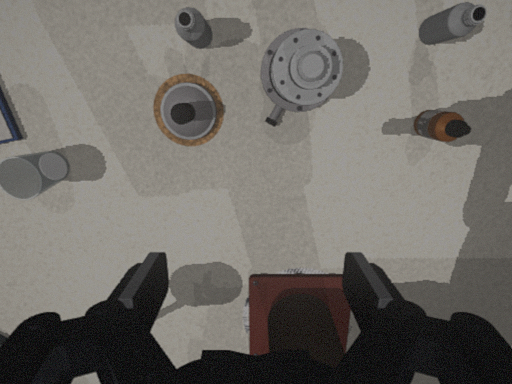

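The three cells are stacked at (302,68) and the cap is still on the mat at (188,112). Now the cap goes back on.

```bash
python3 - <<'E'
from h import *
pick((.412,.1983),.036,0,.11,.24)
zt=.164
manip.goto([*BASE,.24],q(0)); manip.move_l([*BASE,zt+.018],feed=.2)
hit=manip.move_l([*BASE,zt-.004],feed=.04,force_limit=12); o=manip.observe()
print("hit",hit,np.round(o["tcp_pos"],4),"want z",zt,"F",np.round(o["contact_force"],1),"t",o["time_s"])
if o["tcp_pos"][2]<zt+.0025: release(BASE,.28); print("released",T())
E
```

```text
grip open 0.335 F 59.2 tcp [0.4122 0.1984 0.0362]
lifted 0.332 [ 0.5  0.4 -4.1] t 52.7
hit True [0.4721 0.0224 0.1642] want z 0.164 F [-1.8  0.3  4.7] t 54.3917
released 55.6
```

```bash
cat >> h.py <<'E'
def bottle(c,hole,a,squeeze):
    p,s=find(c,.105,.009,.02,.30); cv2.imwrite("pics/bot_%d.png"%(T()),s["im"])
    r=[circ(s,p,.105,x,.025)[0] for x in (.0085,.010)]; print("neck",np.round(r,4))
    pick(p,.046,a,.13,.20,squeeze=squeeze)
    manip.goto([*hole,.20],q(a)); manip.move_l([*hole,.105],feed=.2)
    hit=manip.move_l([*hole,.053],feed=.06,force_limit=5); o=manip.observe()
    print("hit",hit,np.round(o["tcp_pos"],4),"want .056 F",np.round(o["contact_force"],1),"t",o["time_s"])
    if o["tcp_pos"][2]<.060: release(hole,.20); print("released",T())
E
python3 - <<'E'
from h import *
s=hover((.645,-.01),.30); hs=[]
for g in ((.653,.0655),(.656,-.0095),(.660,-.0835)):
    p,r,sc=circ(s,g,.04,.0235,.035); hs.append(p); print(p,r,int(sc))
hs=np.array(hs); m=hs.mean(0); d=hs[2]-hs[0]; d/=np.linalg.norm(d)
hs=np.array([m-.075*d,m,m+.075*d]); np.save("holes.npy",hs); print(hs)
bottle((.6055,-.321),hs[1],0,False)
E
```

```text
[0.653  0.0655] 0.024 60231
[ 0.6565 -0.0095] 0.024 63944
[ 0.66   -0.0835] 0.024 57623
[[ 0.65298039  0.0657507 ]
 [ 0.6565     -0.00916667]
 [ 0.66001961 -0.08408404]]
found [ 0.605 -0.321] 0.0075 134215
neck [[ 0.605  -0.321 ]
 [ 0.605  -0.3215]]
grip open 0.453 F 60.4 tcp [ 0.606  -0.3215  0.0479]
lifted 0.452 [-0.1 -0.  -0.8] t 60.175
hit True [ 0.6557 -0.0085  0.0576] want .056 F [-0.5  1.9  3.8] t 62.7333
released 64.0
```

```bash
python3 - <<'E'
from h import *
hs=np.load("holes.npy")
bottle((.531,-.1785),hs[2],H,True)
if manip.observe()["tcp_pos"][2]>.15: bottle((.5255,.1735),hs[0],H,True)
if manip.observe()["tcp_pos"][2]>.15:
    manip.goto([.45,.0,.5],q(0)); s=shot("wrist"); cv2.imwrite("pics/e.png",s["im"])
    manip.set_joints([-1.357,.22,1.526,0,1.395,-.126])
    for n in("side","top"): cv2.imwrite(f"pics/e_{n}.png",manip.camera(n)["color"])
    im=cv2.imread("pics/e_side.png"); cv2.imwrite("pics/e_crop.png",cv2.resize(im[90:290,150:380],None,fx=2.6,fy=2.6,interpolation=cv2.INTER_CUBIC)); print(T())
E
```

```text
found [ 0.531  -0.1785] 0.0075 133716
neck [[ 0.531  -0.1785]
 [ 0.5305 -0.179 ]]
grip open 0.446 F 60.5 tcp [ 0.5314 -0.1787  0.0464]
lifted 0.451 [ 0.3 -0.7 -1.2] t 70.5583
hit True [ 0.6591 -0.0838  0.0563] want .056 F [-0.6  0.5  4.3] t 72.6167
released 73.9
found [0.5255 0.175 ] 0.0075 132157
neck [[0.5255 0.175 ]
 [0.5255 0.1745]]
grip open 0.449 F 60.4 tcp [0.5259 0.1751 0.0464]
lifted 0.448 [-0.1 -0.9 -1.9] t 81.1417
hit True [0.6521 0.0657 0.0563] want .056 F [-0.5 -0.8  5.3] t 83.225
released 84.5
88.5
```

View pics/e.png

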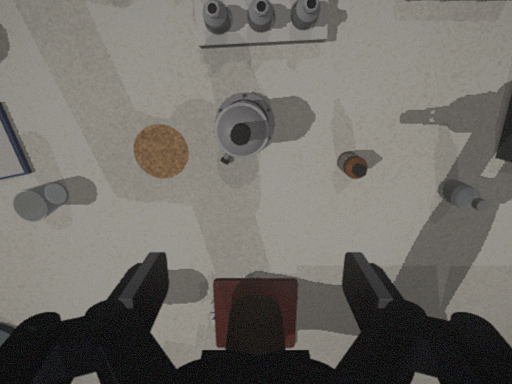

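View pics/e_crop.png

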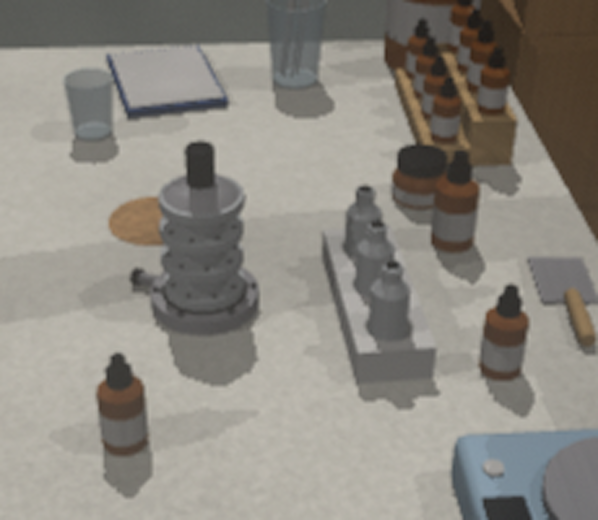

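The stack is upright with the cap seated on top (crop, about (203,240)). All three bottles stand in their pockets at about (363,215), (375,255) and (390,300), and the other ware is undisturbed. Handing in.

```bash
python3 -c "
from workcell import manip
print(manip.finish_job())"
```

```text
the job is handed in; nothing more can be done
None
```

The job is handed in at about 88 s of the 208 s allowed: the end cap went to the mat, three cells were stacked home, the cap is back on top, all three bottles are in their own pockets, and the other ware is untouched.

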